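# Lay the tilting display plate flat and lock it

## Robot

A 6-joint arm with a two-finger parallel gripper is mounted at the origin on a cart in front of the work surface, level with it; the furniture and walls round the work are solid. World frame = base frame: x ahead of the robot, y to its left, z up, the work surface at z = 0. Lengths are in m, angles in degrees, forces in N, time in s.
With the tool pointing down it reaches from about 0.375 to 0.925 m from the base axis. Payload 5.7 kg.
Tool frame: the origin (TCP) lies on the centre line of the jaws, within the pads' length; the fingertips stand 25 mm ahead of it and the grasp point (between the pads) lies 6 mm ahead of it; z points along the fingers, y is the direction in which the jaws open and shut (so a half turn about z gives the same grasp; the last joint's range is limited). The gripper opens to 85 mm and grips with 20 to 120 N. Pads are 22 mm wide; open, the fingers measure 114 mm over their backs; the gripper's body (76 mm by 85 mm) begins 54 mm behind the grasp point. The pads swing forward as they close: fully open they stand 13 mm farther back than shut.
Start: joints at [-74.089, 20.558, 86.54, -0, 72.909, -6.595], TCP at [0.23, -0.554, 0.256] pointing down, gripper open.
Joint ranges: [-170.27, 170.27], [-57.76, 135], [12.27, 136.19], [-55.21, 235.2], [11.17, 155.16], [-170.74, 170.74]. Speed limits (degrees/s): [136.94, 136.94, 180, 180, 180, 180].

## Interface

Orientations are given as a 3x3 rotation matrix whose columns are the frame's x, y, z axes.
In Python, from plant import state, optics, r gives the robot as it stands.
- The arm moves only by the shell command python3 -m creep 'ROWS'. ROWS is JSON, a list that holds one entry, the list of rows, each a list of 7 numbers: the turn, a rotation vector about the tool's x, y, z in degrees, then the shift along the tool's x, y, z in units of 25 mm (1.0 is 25 mm), then the opening in per cent of the stroke, from 0 (shut) to 100 (fully open). A call has 1 to 10 rows; each row shifts and turns the commanded pose from where the row before left it, along the tool's axes as they then stand; what a row does not reach is not made up. A row lasts 1/10 s, in which the tool goes at most 50 mm and 8.59 degrees, less where a joint would pass 70% of its speed; a pose out of reach is approached as far as the arm can. A call is refused whole if a number of a shift passes 1 or a number of a turn 8.59, either way. A call with a gripper value outside its range is refused whole. The fingers move at their own pace and stop on an object; the grip force is fixed at half the most. Time passes only in rows, so rows that do not move let the fingers close. It gives the time, the measured TCP pose, the force and the opening at its end, in the units of the state.
- state(): the state, without advancing time (a new reading comes with each control period).
- optics.camera(name): name is "scene" or "side" or "wrist"; returns a dict with "color" (384x512x3 uint8, red, green, blue), "mtx" (3x3 intrinsics, pixels), "distortion" ([k1, k2, p1, p2, k3] as OpenCV has them; the pictures are not rectified), "pose" (4x4, takes a point from camera to world coordinates). Camera axes: x right, y down, z forward; pixel columns grow to the right and rows downward; lengths in m; the calibration is good to about 2 mm. A picture is of the moment at which its call begins. There is no depth.
- r.hand_in(): hands the job in, once; it reports no verdict.
The state is a dict: "time_s": time; "q": joint angles; "joint_vel": joint speeds; "joint_efforts": joint torques, N m; "eef_pos": TCP position; "ee_rot": TCP orientation; "force": force on the tool from outside, world axes, zero at the start; "wrist_torque": the same for the moment, N m; "gripper_width": opening from 0.0 (shut) to 1.0 (fully open).
Only numpy, scipy, OpenCV 4.12 (cv2) and the standard library are available. Lean on these libraries where they do the work, as an engineer would, in place of code of your own. Each camera call takes 0.05 s, during which the arm holds its last target.

## Task

The display plate under the lamp hood is sprung up at a slant. Pinch the two red tabs of its spring bolts together so that both bolts draw in, push the plate gently down between the catch posts until you feel it sit level on its rests, and let go so that both bolts spring out into the recesses of the posts and keep it level. Leave the bottles and the black knob standing around it where they are.

Things in the scene. Friction and masses are not known exactly. Their poses are not given: they have to be found in the camera images.
- stand: fixed display stand: grey base 250 (x) by 220 (y) by 12 mm; origin in the middle of its underside; x roughly away from the robot, y left, z up. Hinge at x -85, z +45 mm. Dark catch posts at x +53, y +-84 to 102 mm, about 80 mm high, with recesses 14.5 mm high facing inward; they and the rubber rests under the plate are set by hand, up to 4 mm higher or lower. Hood posts at x +112, y +-85.
- plate_hinge (a point): middle of the plate's hinge axis; turns with the plate: x from the hinge along the plate, y along the hinge to the left, z square to the plate. White plate 150 x 150 x 8 mm, top 4 mm above this point, far edge at x 148. Tabs at x 105; bolts (8 mm rods along y) at x 138, 8 mm above the top. A glass petri dish (70 mm wide, 17 high) is clipped on at x 47.5.
- tilt_plate (a joint): angle of the plate above the horizontal, rad; 0.42 to 0.54 at the start. Sprung upward: holding it down takes 5 to 7 N at the tabs; unlocked it swings up again. On top of the posts with the bolts out: 0.16 to 0.24. Seated on its rests it reads anywhere from -0.04 to +0.04 (their height is not measured: feel for it); there the bolts meet their recesses.
- hood_edge (a point): middle of the lower front edge of the white lamp hood (axes as the stand's), 235 mm above the worktop; the hood reaches from here 130 mm to +x, 105 mm to either side and 22 mm up. It lies over the tabs, so the gripper must come in below it leaning back towards -x (the hinge side), 30 to 45 degrees from vertical.
- bolt_left_tab (a point): middle of the red upright grip tab of the left (+y) spring bolt: 22 mm (x) by 8 (y) by 36 tall; this point is 22 mm above the plate's top, 15 mm below the tab's upper end. Axes as the plate's. It slides only along y, with its bolt. Over both tabs' outer faces: 62 mm with the bolts out, 34 mm drawn in; fingers close on them along y.
- bolt_right_tab (a point): middle of the red upright grip tab of the right (-y) spring bolt: 22 mm (x) by 8 (y) by 36 tall; this point is 22 mm above the plate's top, 15 mm below the tab's upper end. Axes as the plate's. It slides only along y, with its bolt. Over both tabs' outer faces: 62 mm with the bolts out, 34 mm drawn in; fingers close on them along y.
- bolt_left (a joint): how far the left bolt is drawn in, m: 0 = sprung out, 0.014 = fully in (end stop). Its spring resists with about 2.5 N at 0 and 7 N at 0.014. Out, its tip reaches 10 mm over its catch post; it passes the post when drawn in by more than about 11 mm.
- bolt_right (a joint): how far the right bolt is drawn in, m: 0 = sprung out, 0.014 = fully in (end stop). Its spring resists with about 2.5 N at 0 and 7 N at 0.014. Out, its tip reaches 10 mm over its catch post; it passes the post when drawn in by more than about 11 mm.
- red_cap_bottle: clear bottle with a red cap, 63 mm across, 130 tall; loose, origin under its middle; not to be disturbed
- amber_bottle: brown square dropper bottle, 47 mm across, 132 tall; loose, origin under its middle; not to be disturbed
- red_collar_bottle: small bottle with a red collar, 57 mm across, 77 tall; loose, origin under its middle; not to be disturbed
- black_knob: black ribbed knob, 53 mm across, 41 tall; loose, origin under its middle; not to be disturbed

How it is judged (in metres and radians):
On the way, in this order (a step that is already met when the one before it is completed fails the run):
1. both bolts are drawn in (value of joint each of bolt_left, bolt_right above 0.01 m), for 0.1 s.
2. the plate has been brought down level (value of joint tilt_plate below 0.07 rad), for 0.1 s.
At the end, for the whole second after the job is handed in: The plate lies level on its rests (within 0.07 rad) with both bolts sprung out into the recesses (drawn in by less than 4 mm) (value of joint tilt_plate between -0.07 and 0.07 rad and value of joint each of bolt_left, bolt_right below 0.004 m); the robot touches nothing.
It fails at once if the plate was slammed or pressed hard (over 35 N) on its rests (contact force between tilt_plate and rests above 35 N).
It fails at once if a bottle or the black knob was moved by more than 40 mm or knocked over (distance of any of red_cap_bottle, amber_bottle, red_collar_bottle, black_knob from where it was at the start of the episode above 0.04 m or angle between any of red_cap_bottle, amber_bottle, red_collar_bottle, black_knob's own z axis and vertical above 0.6 rad).
It also fails if it takes over 35 s, if anything falls off the work surface, if the arm or the gripper's body presses on something with over 40 N, if the wrist force passes 120 N, or if a joint passes its speed limit or range.

## Working session

There is one attempt and no reset: what is moved stays moved. The work goes in short steps, Python scripts to look and compute and a shell command to move; the robot and the scene stay as the last step left them, time stands still between calls to the robot, and variables do not carry over. Pictures are saved under pics/ and viewed, and the job is handed in when it is done.

```bash
ls; mkdir -p pics; python3 - <<'E'
from plant import state, optics, r
import cv2
s=state();print(s)
for n in ["scene","side","wrist"]:
    c=optics.camera(n);cv2.imwrite(f"pics/{n}0.png",c["color"][:,:,::-1]);print(n,c["mtx"],c["distortion"],c["pose"])
E
```

```text
pics
{'time_s': 0.0, 'q': array([-7.40884450e+01,  2.05988099e+01,  8.65987433e+01, -7.80069183e-05,
        7.29092304e+01, -6.59669955e+00]), 'joint_vel': array([-0.06391042, -0.04669342, -0.06847139,  0.05828138, -0.02133363,
        0.02016863]), 'joint_efforts': array([-2.95532001e-03, -5.27621555e+01, -2.78612727e+01, -5.40592755e-04,
        1.33482760e-02, -2.88900424e-05]), 'eef_pos': array([ 0.22948802, -0.55369003,  0.25544608]), 'ee_rot': array([[ 9.23824291e-01,  3.82816428e-01, -5.12197506e-04],
       [ 3.82816712e-01, -9.23822577e-01,  1.79196116e-03],
       [ 2.12812553e-04, -1.85153502e-03, -9.99998263e-01]]), 'force': array([ 0.85206403,  0.45102037, -0.23310938]), 'wrist_torque': array([-0.00086341, -0.02644699,  0.00113505]), 'gripper_width': 0.9995031470186155}
scene [[435.25805489   0.         262.53274108]
 [  0.         435.25805489 192.24773192]
 [  0.           0.           1.        ]] [-0.11566003  0.          0.          0.          0.        ] [[ 0.5859028  -0.35478407  0.72859191 -0.36304363]
 [-0.81013017 -0.23404525  0.53750529 -0.65468332]
 [-0.020
[... 252 characters left out ...]
 0.          0.          0.        ] [[-0.96961221 -0.16809993  0.17774864  0.29718997]
 [-0.2439351   0.6089063  -0.7548038   0.82002637]
 [ 0.0186502  -0.77522612 -0.63140846  0.86715328]
 [ 0.          0.          0.          1.        ]]
wrist [[303.39126246   0.         253.57054472]
 [  0.         303.39126246 191.38444488]
 [  0.           0.           1.        ]] [-0.0204398  0.         0.         0.         0.       ] [[ 3.84040744e-01 -8.83511317e-01 -2.68179900e-01  2.98138433e-01]
 [-9.23315728e-01 -3.67760917e-01 -1.10634417e-01 -5.25041465e-01]
 [-8.79326854e-04  2.90102844e-01 -9.56995071e-01  3.73255390e-01]
 [ 0.00000000e+00  0.00000000e+00  0.00000000e+00  1.00000000e+00]]
```

View pics/scene0.png

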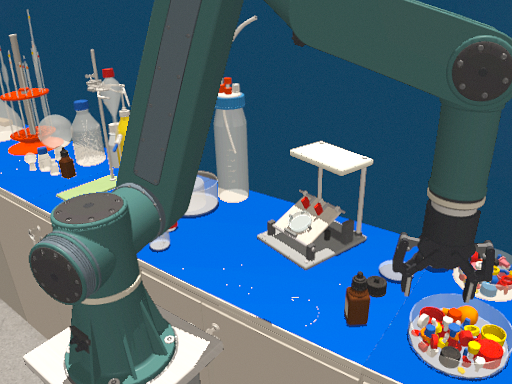

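View pics/side0.png

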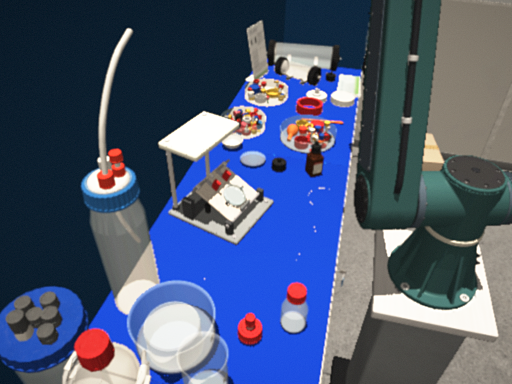

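View pics/wrist0.png

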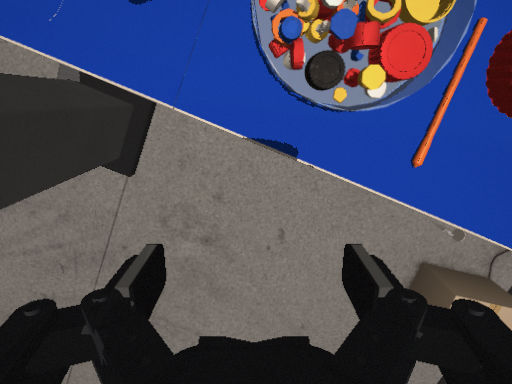

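The scene view has the stand near (310,220), red tabs at (306–318, 202–210), and the hood at (332,157). The side view has the stand near (222,200) and the red tabs at (215–228, 173–183). Next I'll zoom in on both.

```bash
cat > h.py <<'E'
import cv2, numpy as np
from plant import state, optics, r
def ray(c,uv):
    p=cv2.undistortPoints(np.array([[uv]],float),c["mtx"],np.array(c["distortion"]))[0,0]
    T=np.array(c["pose"]); d=T[:3,:3]@np.array([p[0],p[1],1.]); return T[:3,3],d/np.linalg.norm(d)
def onz(c,uv,z):
    o,d=ray(c,uv); return o+d*(z-o[2])/d[2]
def tri(l):
    A=np.zeros((3,3));b=np.zeros(3)
    R=[ray(c,uv) for c,uv in l]
    for o,d in R:
        M=np.eye(3)-np.outer(d,d);A+=M;b+=M@o
    X=np.linalg.solve(A,b)
    return X,[np.linalg.norm(np.cross(X-o,d)) for o,d in R]
def proj(c,X):
    T=np.linalg.inv(np.array(c["pose"])); X=np.atleast_2d(X)
    rv,_=cv2.Rodrigues(T[:3,:3]); return cv2.projectPoints(X.astype(float),rv,T[:3,3],c["mtx"],np.array(c["distortion"]))[0][:,0]
def crop(c,name,x0,y0,x1,y1,k):
    im=cv2.resize(c["color"][y0:y1,x0:x1,::-1],None,fx=k,fy=k,interpolation=cv2.INTER_CUBIC)
    cv2.imwrite(f"pics/{name}.png",im)
E
python3 - <<'E'
from h import *
crop(optics.camera("scene"),"sc1",250,135,380,270,4.4 and 4)
crop(optics.camera("side"),"sd1",150,100,290,250,4)
E
```

```text
(no output)
```

View pics/sc1.png

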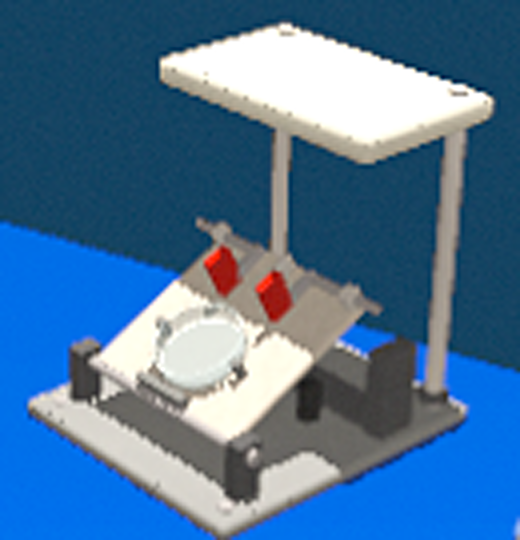

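View pics/sd1.png

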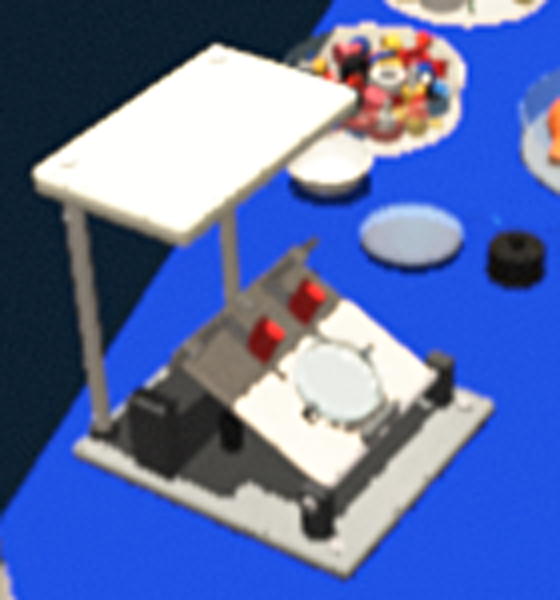

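```bash
python3 - <<'E'
from h import *
np.set_printoptions(precision=4,suppress=True)
sc=optics.camera("scene");sd=optics.camera("side")
S=lambda x,y:(250+(x+.5)/4-.5,135+(y+.5)/4-.5)
D=lambda x,y:(150+(x+.5)/4-.5,100+(y+.5)/4-.5)
print("base sc L,B,R",*[onz(sc,S(*p),.010) for p in [(30,405),(225,532),(466,412)]])
print("base sd L,B,R",*[onz(sd,D(*p),.010) for p in [(76,447),(345,573),(494,405)]])
# front-left corner, front-right corner triangulated
print("FL",tri([(sc,S(30,405)),(sd,D(345,573))]),"FR",tri([(sc,S(225,532)),(sd,D(494,405))]))
# hood top corners: scene L=(-x,+y) (160,62) ; top (+x,+y)(288,24); bottom (-x,-y)(365,150); right (+x,-y)(494,100)
# side: right(358,95)=(-x,-y); top (218,43)=(+x,-y); left (36,178)=(+x,+y); bottom (183,235)=(-x,+y)
for n,a,b in [("FLtop",(160,60),(184,233)),("FRtop",(364,150),(358,95)),("BRtop",(494,100),(218,43)),("BLtop",(286,23),(34,178)),("FLbot",(161,78),(184,245)),("FRbot",(364,164),(358,107))]:
    print(n,*tri([(sc,S(*a)),(sd,D(*b))]))
def reds(c,b):
    x0,y0,x1,y1=b;im=c["color"][y0:y1,x0:x1].astype(int)
    m=((im[...,0]>110)&(im[...,1]<70)&(im[...,2]<70)).astype(np.uint8)
    n,l,st,ce=cv2.connectedComponentsWithStats(m)
    return sorted([(tuple(ce[i]+[x0,y0]),st[i]) for i in range(1,n) if st[i][4]>8])
a=reds(sc,(290,180,335,225));b=reds(sd,(200,160,240,200));print(a);print(b)
L=tri([(sc,a[0][0]),(sd,b[0][0])]);R=tri([(sc,a[1][0]),(sd,b[1][0])]);print(L,R)
E
```

```text
base sc L,B,R [0.5351 0.0318 0.01  ] [ 0.475  -0.1744  0.01  ] [ 0.707  -0.2449  0.01  ]
base sd L,B,R [ 0.7705 -0.0391  0.01  ] [0.5353 0.0339 0.01  ] [ 0.4726 -0.1724  0.01  ]
FL (array([0.5359, 0.0327, 0.009 ]), [np.float64(0.0003411182121312845), np.float64(0.0003411182121312732)]) FR (array([ 0.4737, -0.1742,  0.0096]), [np.float64(0.0012466612581619586), np.float64(0.0012466612581620057)])
FLtop [ 0.6528 -0.0056  0.2546] [np.float64(0.002160803842477407), np.float64(0.002160803842477371)]
FRtop [ 0.5914 -0.2037  0.2524] [np.float64(0.0009902254154560927), np.float64(0.00099022541545618)]
BRtop [ 0.7125 -0.2423  0.2568] [np.float64(0.0011642244005555696), np.float64(0.001164224400555429)]
BLtop [ 0.7746 -0.0424  0.2543] [np.float64(0.003600979542580686), np.float64(0.003600979542580795)]
FLbot [ 0.6535 -0.0072  0.2421] [np.float64(0.0005001215185173176), np.float64(0.0005001215185173452)]
FRbot [ 0.5916 -0.204   0.2424] [np.float64(0.000777741040870994), np.float64(0.0007777410408707314)]
[((np.float64(305.1515151515151), np.float64(202.36363636363637)), array([11, 17,  9, 12, 66], dtype=int32)), ((np.float64(318.2352941176471), np.float64(208.6764705882353)), array([24, 23,  9, 12, 68], dtype=int32))]
[((np.float64(214.66666666666666), np.float64(188.08333333333334)), array([12, 27,  6,  4, 12], dtype=int32)), ((np.float64(216.32142857142858), np.float64(182.39285714285714)), array([13, 19,  8,  7, 28], dtype=int32)), ((np.float64(225.90196078431373), np.float64(175.078431372549)), array([22, 10,  9, 11, 51], dtype=int32))]
(array([ 0.6313, -0.0733,  0.1086]), [np.float64(0.0036543634127422665), np.float64(0.003654363412742239)]) (array([ 0.6397, -0.1139,  0.0964]), [np.float64(0.0027567414480045922), np.float64(0.0027567414480045194)])
```

```bash
python3 - <<'E'
from h import *
np.set_printoptions(precision=4,suppress=True)
sc=optics.camera("scene");sd=optics.camera("side")
S=lambda x,y:(250+(x+.5)/4-.5,135+(y+.5)/4-.5)
D=lambda x,y:(150+(x+.5)/4-.5,100+(y+.5)/4-.5)
a=np.radians(-16.8);R=np.array([[np.cos(a),-np.sin(a),0],[np.sin(a),np.cos(a),0],[0,0,1]]);o=np.array([.6217,-.1062,0])
st=lambda X:(R.T@(X-o))*1000
for n,p,q in [("boltL",(197,220),(180,352)),("boltR",(380,312),(315,240))]:
    X,e=tri([(sc,S(*p)),(sd,D(*q))]);print(n,st(X),e)
def reds(c,b):
    x0,y0,x1,y1=b;im=c["color"][y0:y1,x0:x1].astype(int)
    m=((im[...,0]>60)&(im[...,1]<.45*im[...,0])&(im[...,2]<.45*im[...,0])).astype(np.uint8)
    n,l,s,ce=cv2.connectedComponentsWithStats(m)
    return sorted([(tuple(ce[i]+[x0,y0]),s[i],cv2.boxPoints(cv2.minAreaRect(np.argwhere(l==i)[:,::-1].astype(np.float32)))+[x0,y0]) for i in range(1,n) if s[i][4]>20])
A=reds(sc,(290,180,335,225));B=reds(sd,(200,160,240,200))
for x in A+B: print(x)
for i in range(2):
    X,e=tri([(sc,A[i][0]),(sd,B[i][0])]);print("tab",X,st(X),e)
# predicted projections
for t in (.42,.48,.54):
    P=[]
    for y in (27,-27):
        for z in (26,41): P.append([-85+105*np.cos(t)-z*np.sin(t),y,45+105*np.sin(t)+z*np.cos(t)])
    W=(R@(np.array(P)/1000).T).T+o
    print(t,np.array(P)[0],proj(sc,W),proj(sd,W))
print("hood mid",st(np.array([.6222,-.1056,.235])))
# objects
for n,c,uv,z in [("amber",sc,(357,322),0),("knob",sc,(377,292),0),("amber",sd,(314,174),0),("knob",sd,(279,168),0),("redcap",sd,(293,328),0),("collar",sd,(250,340),0)]: print(n,onz(c,uv,z))
E
```

```text
boltL [ 26.6733  87.1826 128.1785] [np.float64(0.0021894303730593066), np.float64(0.002189430373059391)]
boltR [ 34.7401 -93.0813 117.4169] [np.float64(0.00010066041301789304), np.float64(0.00010066041301793214)]
((np.float64(305.1029411764706), np.float64(202.22058823529412)), array([11, 17,  9, 12, 68], dtype=int32), array([[300. , 199. ],
       [306. , 196. ],
       [310.8, 205.6],
       [304.8, 208.6]]))
((np.float64(318.0833333333333), np.float64(208.44444444444446)), array([24, 23,  9, 12, 72], dtype=int32), array([[312.8621, 204.6552],
       [319.2414, 202.1034],
       [323.3103, 212.2759],
       [316.931 , 214.8276]]))
((np.float64(215.8135593220339), np.float64(184.3050847457627)), array([12, 20,  9, 10, 59], dtype=int32), array([[210.4615, 186.3077],
       [215.3846, 178.9231],
       [220.9231, 182.6154],
       [216.    , 190.    ]]))
((np.float64(226.17857142857142), np.float64(174.89285714285714)), array([22, 10,  9, 11, 56], dtype=int32), array([[221.1538, 176.7692],
       [225.9231, 169.6154],
       [231.2308, 173.1538],
       [226.4615, 180.3077]]))
tab [ 0
[... 391 characters left out ...]
343]
 [216.8162 181.8107]
 [225.6867 175.393 ]
 [227.2739 172.3736]]
0.48 [ -3.8718  27.     116.5487] [[305.1659 202.0946]
 [303.4984 198.6679]
 [318.0255 208.6176]
 [316.4094 205.1359]] [[216.3766 183.956 ]
 [218.1683 181.1122]
 [226.7941 174.504 ]
 [228.6281 171.6586]]
0.54 [ -8.3081  27.     121.2847] [[304.0739 201.0723]
 [302.1868 197.8379]
 [316.9482 207.5879]
 [315.1086 204.3055]] [[217.5707 183.1742]
 [219.6121 180.5229]
 [227.9937 173.709 ]
 [230.0705 171.0502]]
hood mid [  0.3052   0.7189 235.    ]
amber [ 0.3675 -0.3744  0.    ]
knob [ 0.4949 -0.3693  0.    ]
amber [ 0.3677 -0.3627  0.    ]
knob [ 0.4926 -0.3646 -0.    ]
redcap [0.331  0.2557 0.    ]
collar [0.4212 0.3119 0.    ]
```

Both tabs triangulate to stand coordinates (-3, +28/-26, 115.5) mm with residuals under 0.3 mm. That matches the tilt model at t≈0.465, and the hood mid and base agree with the text. Next I'll plan the pre-grasp.

```bash
cat >> h.py <<'E'
from scipy.spatial.transform import Rotation as Ro
np.set_printoptions(precision=3,suppress=True)
yaw=-16.8;a_=np.radians(yaw);RS=Ro.from_euler('z',yaw,degrees=True).as_matrix();oS=np.array([.6217,-.1062,0])
def tst(X): return RS.T@(np.asarray(X)-oS)*1000
def tw(P): return RS@(np.asarray(P,float)/1000)+oS
def tool(L):
    s,c=np.sin(np.radians(L)),np.cos(np.radians(L))
    return RS@np.array([[-c,0,s],[0,1,0],[-s,0,-c]])
def delta(L=None,G=None,Rt=None):
    """turn (tool rotvec deg) and shift (current tool axes, units 25mm) to bring grasp point to G (stand mm)"""
    s=state();R0=s["ee_rot"];p=s["eef_pos"]
    if L is not None: print("turn",Ro.from_matrix(R0.T@tool(L)).as_rotvec(degrees=True))
    if G is not None:
        d=tw(G)-(p+R0[:,2]*.006); print("shift units",R0.T@d/.025,"mm stand",RS.T@d*1000)
def rep():
    s=state();g=s["eef_pos"]+s["ee_rot"][:,2]*.006
    z=RS.T@s["ee_rot"][:,2];y=RS.T@s["ee_rot"][:,1]
    print("t",round(s["time_s"],2),"grasp stand",tst(g),"tool z",z,"tool y",y,"F stand",RS.T@s["force"],"w",round(s["gripper_width"],3),"q",s["q"])
E
python3 - <<'E'
from h import *
rep()
s=state()
L=np.radians(38)
for d in (160,90):
    G=np.array([-3-d*np.sin(L),1,117+d*np.cos(L)]);print(d,G,tw(G));delta(38,G)
# yaw only
R=s["ee_rot"];print(Ro.from_matrix(R.T@tool(0)).as_rotvec(degrees=True))
E
```

```text
t 0.45 grasp stand [-245.841 -542.217  250.168] tool z [-0.  0. -1.] tool y [ 0.633 -0.774 -0.   ] F stand [-0.905 -0.179 -0.145] w 0.999 q [-74.089  20.563  86.546   0.001  72.908  -6.595]
160 [-101.506    1.     243.082] [ 0.525 -0.076  0.243]
turn [ -46.223  -16.527 -134.228]
shift units [ 18.231 -13.156   0.288] mm stand [144.335 543.217  -7.086]
90 [-58.41    1.    187.921] [ 0.566 -0.088  0.188]
turn [ -46.223  -16.527 -134.228]
shift units [ 19.565 -12.063   2.494] mm stand [187.432 543.217 -62.247]
[  -0.004   -0.022 -140.695]
```

```bash
python3 -m creep '[[[0,0,0,0.9,-0.65,-0.1,100],[0,0,0,1,-0.72,-0.1,100],[0,0,0,1,-0.72,0,100],[0,0,0,1,-0.72,0,100],[0,0,0,1,-0.72,0,100],[0,0,0,1,-0.72,0,100],[0,0,0,1,-0.72,0,100],[0,0,0,1,-0.72,0,100],[0,0,0,1,-0.72,0,100],[0,0,0,1,-0.72,0,100]]]'
python3 -c "
from h import *
rep();delta(38,[-101.5,1,243])"
```

```text
time_s: 1.45
eef_pos: [0.3906, -0.2938, 0.2615]
ee_rot: [[0.924, 0.383, 0.0], [0.383, -0.924, -0.0], [0.0, 0.0, -1.0]]
force: [0.2, -1.0, 0.1]
gripper_width: 0.998
t 1.45 grasp stand [-166.976 -246.405  255.488] tool z [ 0. -0. -1.] tool y [ 0.633 -0.774  0.   ] F stand [ 0.537 -0.931  0.103] w 0.998 q [-45.056  11.041  99.484   0.004  69.451  22.445]
turn [ -46.195  -16.482 -134.239]
shift units [ 8.294 -6.     0.499] mm stand [ 65.476 247.405 -12.488]
```

```bash
python3 -m creep '[[[0,0,0,1,-0.72,0,100],[0,0,0,1,-0.72,0,100],[0,0,0,1,-0.72,0,100],[0,0,0,1,-0.72,0,100],[0,0,0,1,-0.72,0,100],[0,0,0,1,-0.72,0,100],[0,0,-8,0,0,0,100],[0,0,-8,0,0,0,100],[0,0,-8,0,0,0,100],[0,0,-8,0,0,0,100]]]'
python3 -c "
from h import *
rep();delta(38,[-101.5,1,243])"
```

```text
time_s: 2.45
eef_pos: [0.4874, -0.1375, 0.2614]
ee_rot: [[0.576, 0.818, 0.0], [0.818, -0.576, 0.0], [0.0, 0.0, -1.0]]
force: [0.9, 0.3, -0.4]
gripper_width: 1.002
t 2.45 grasp stand [-119.531  -68.776  255.388] tool z [ 0.  0. -1.] tool y [ 0.949 -0.315  0.   ] F stand [ 0.793  0.507 -0.446] w 1.002 q [-23.575  12.544  97.486   0.003  69.964  11.562]
turn [ -35.738  -25.807 -103.813]
shift units [ 2.876 -0.194  0.496] mm stand [ 18.031  69.776 -12.388]
```

```bash
python3 -m creep '[[[0,0,-8.5,0.9,-0.06,0,100],[0,0,-8.5,0.9,0.1,0,100],[0,0,-8.5,0.7,0.2,0,100],[0,0,-8.5,0,0,0,100],[0,0,-8.5,0,0,0,100],[0,0,-8.5,0,0,0,100],[0,0,-8.5,0,0,0,100],[0,0,-8.5,0,0,0,100],[0,0,-8.5,0,0,0,100],[0,0,-8.5,0,0,0,100]]]'
python3 -c "
from h import *
rep();delta(38,[-101.5,1,243]);delta(0)"
```

```text
time_s: 3.45
eef_pos: [0.5219, -0.0846, 0.2614]
ee_rot: [[-0.764, 0.645, 0.0], [0.645, 0.764, 0.0], [-0.0, 0.0, -1.0]]
force: [0.1, 0.2, -0.7]
gripper_width: 1.004
t 3.45 grasp stand [-101.798   -8.12   255.393] tool z [ 0.  0. -1.] tool y [0.396 0.918 0.   ] F stand [ 0.058  0.212 -0.691] w 1.004 q [-16.693  14.409  94.903   0.005  70.683 -66.553]
turn [ -7.734 -37.461 -22.477]
shift units [0.134 0.34  0.496] mm stand [  0.298   9.12  -12.393]
turn [  0.005   0.004 -23.342]
```

```bash
python3 -m creep '[[[0,0,-7.8,0.13,0.34,0.2,100],[0,0,-7.8,0,0,0,100],[0,0,-7.8,0,0,0,100],[0,-7.6,0,0,0,0,100],[0,-7.6,0,0,0,0,100],[0,-7.6,0,0,0,0,100],[0,-7.6,0,0,0,0,100],[0,-7.6,0,0,0,0,100],[0,0,0,0,0,0,100]]]'
python3 - <<'E'
from h import *
rep();delta(38,[-101.5,1,243]);delta(38,[-3,1,117])
cv2.imwrite("pics/w2.png",optics.camera("wrist")["color"][:,:,::-1])
crop(optics.camera("side"),"sd2",130,80,330,230,4)
crop(optics.camera("scene"),"sc2",240,100,400,270,3.5)
E
```

```text
time_s: 4.35
eef_pos: [0.5189, -0.0741, 0.2523]
ee_rot: [[-0.757, 0.293, 0.583], [0.232, 0.956, -0.179], [-0.61, -0.0, -0.792]]
force: [-1.6, 1.4, -1.3]
gripper_width: 0.996
t 4.35 grasp stand [-104.073    0.996  247.556] tool z [ 0.61  -0.003 -0.792] tool y [ 0.004  1.    -0.   ] F stand [-1.91   0.838 -1.265] w 0.996 q [-14.72    2.643 124.073  -5.297  15.77  -83.063]
turn [-0.169 -0.398 -0.189]
shift units [0.03  0.001 0.207] mm stand [ 2.573  0.004 -4.556]
turn [-0.169 -0.398 -0.189]
shift units [-0.017  0.02   6.604] mm stand [ 101.073    0.004 -130.556]
```

View pics/w2.png

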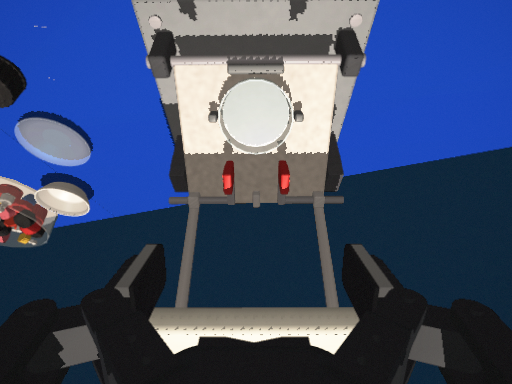

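View pics/sd2.png

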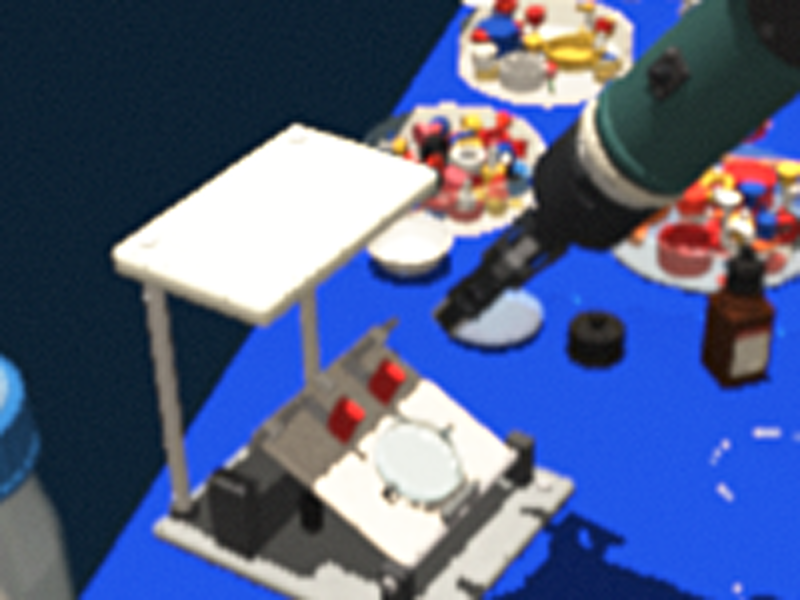

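The wrist view shows the tabs at (228,180) and (284,180), centred between the jaws at about column 254. I'll cross-check this against the other views.

```bash
python3 - <<'E'
from h import *
w=optics.camera("wrist");sc=optics.camera("scene");sd=optics.camera("side")
im=w["color"][150:210,200:310].astype(int)
m=((im[...,0]>60)&(im[...,1]<.45*im[...,0])&(im[...,2]<.45*im[...,0])).astype(np.uint8)
n,l,s,ce=cv2.connectedComponentsWithStats(m)
print(s,ce+[200,150])
for t in (.44,.47,.50):
  P=[]
  for y in (27,-27):
    for z in (26,41): P.append(tw([-85+105*np.cos(t)-z*np.sin(t),y,45+105*np.sin(t)+z*np.cos(t)]))
  print(t,proj(w,np.array(P)).tolist())
for y,uvw,uvs,uvd in [(1,ce[1]+[200,150],(305.1,202.2),(215.8,184.3)),(-1,ce[2]+[200,150],(318.1,208.4),(226.2,174.9))]:
  X,e=tri([(w,uvw),(sc,uvs),(sd,uvd)]);print(tst(X),e)
E
```

```text
[[   0    0  110   60 5957]
 [  22    1   12   33  320]
 [  79    1   12   33  323]] [[254.325 180.832]
 [228.031 167.3  ]
 [283.947 167.025]]
0.44 [[279.9536143376792, 166.35411766799066], [281.133029452134, 173.1262566715859], [225.00217270392815, 166.49456591748], [223.66734531230912, 173.26872647350297]]
0.47 [[280.2254815830413, 166.94956810507978], [281.4501927498228, 173.38668792662904], [224.68972060106051, 167.0911446723576], [223.30071862830508, 173.53069061021944]]
0.5 [[280.5050450449033, 167.45773177470107], [281.77587418532045, 173.5428138744541], [224.36791495385333, 167.60052811571546], [222.92370456641711, 173.6884628812469]]
[ -5.871   4.496 116.803] [np.float64(0.02792116926055584), np.float64(0.015891524762338096), np.float64(0.020384140753775624)]
[ -4.293   0.088 118.882] [np.float64(0.03015541852326147), np.float64(0.022048660532404764), np.float64(0.01702256959179573)]
```

```bash
python3 -m creep '[[[0,0,0,0,0.02,0.6,100],[0,-0.2,0,0,0.02,0.8,100],[0,-0.2,0,0,0.02,0.8,100],[0,0,0,0,0,0.8,100],[0,0,0,0,0,0.7,100],[0,0,0,0,0,0.6,100],[0,0,0,0,0,0.4,100],[0,0,0,0,0,0,100]]]'
python3 - <<'E'
from h import *
rep();delta(38,[-4.5,2.4,118])
cv2.imwrite("pics/w3.png",optics.camera("wrist")["color"][:,:,::-1])
crop(optics.camera("side"),"sd3",130,80,330,230,4)
E
```

```text
time_s: 5.45
eef_pos: [0.6021, -0.0932, 0.1919]
ee_rot: [[-0.777, 0.3, 0.553], [0.239, 0.954, -0.182], [-0.583, -0.009, -0.813]]
force: [-0.2, 0.9, 0.0]
gripper_width: 0.999
t 5.45 grasp stand [-19.022   6.679 187.035] tool z [ 0.582 -0.014 -0.813] tool y [ 0.012  1.    -0.009] F stand [-0.418  0.831  0.019] w 0.999 q [-13.843  15.899 117.565 -13.06   11.266 -74.52 ]
turn [-0.814 -2.374 -0.241]
shift units [ 1.136 -0.14   2.585] mm stand [ 14.522  -4.279 -69.035]
```

View pics/w3.png

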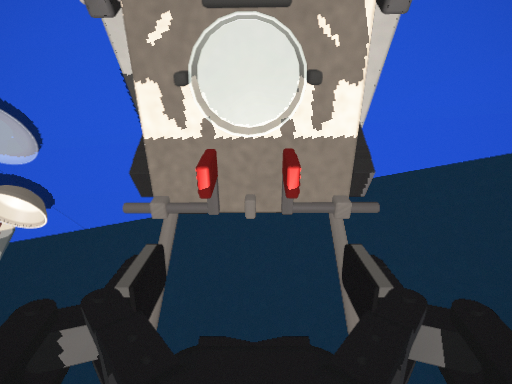

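View pics/sd3.png

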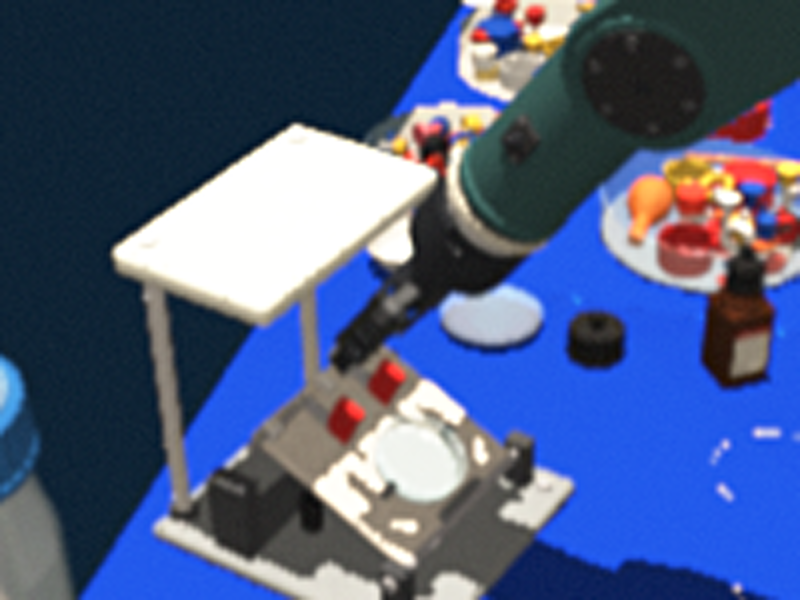

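The wrist view shows the tabs at (207,175) and (291,173), with the fingers still behind the bolt bar. q5 has hit its lower limit, so the tool lagged and now sits too high and close to the hood. I'll fit a quick kinematic model from the logged states to choose a feasible lean.

```bash
cat > fk.py <<'E'
from h import *
from scipy.optimize import least_squares
Q=np.array([[-74.089,20.563,86.546,0,72.908,-6.595],[-45.056,11.041,99.484,0,69.451,22.445],[-23.575,12.544,97.486,0,69.964,11.562],[-16.693,14.409,94.903,0,70.683,-66.553],[-14.72,2.643,124.073,-5.297,15.77,-83.063],[-13.843,15.899,117.565,-13.06,11.266,-74.52]])
P=np.array([[.2295,-.5537,.2559],[.3906,-.2938,.2615],[.4874,-.1375,.2614],[.5219,-.0846,.2614],[.5189,-.0741,.2523],[.6021,-.0932,.1919]])
def Ry(a):return Ro.from_euler('y',a,degrees=True).as_matrix()
def Rz(a):return Ro.from_euler('z',a,degrees=True).as_matrix()
def fk(q,p,sg=1):
    a1,d1,L2,L3,e,Lt=p
    R=Rz(q[0]);x=R@[a1,0,d1]
    R=R@Ry(q[1]);x=x+R@[0,0,L2]
    R=R@Ry(q[2]);x=x+R@[e,0,L3]
    R=R@Rz(sg*q[3]);R=R@Ry(q[4]);x=x+R@[0,0,Lt]
    R=R@Rz(-sg*0-q[5]*-1*S6);return x,R
S6=1
def fit():
    best=None
    for sg in (1,-1):
        f=lambda p:np.concatenate([fk(q,p,sg)[0]-x for q,x in zip(Q,P)])
        s=least_squares(f,[0,.15,.45,.45,0,.2])
        if best is None or s.cost<best[1].cost: best=(sg,s)
    return best
E
python3 - <<'E'
from fk import *
sg,s=fit();p=s.x;print(sg,p,np.abs(s.fun).max())
# z axis check
print(fk(Q[4],p,sg)[1][:,2],"meas .583 -.179 -.792")
def ik(X,L,q0):
    zt=tool(L)[:,2]
    f=lambda q:np.concatenate([(fk(np.r_[q,0],p,sg)[0]-X)*10,(fk(np.r_[q,0],p,sg)[1][:,2]-zt)])
    r_=least_squares(f,q0,x_scale=10);return r_.x,np.abs(r_.fun).max()
for L in (30,32,34,36,38):
    for name,g in [("d120",None),("d60",None),("grasp",[-4.5,2.4,118]),("mid",[10,2.4,97]),("level",[19,2.4,72])]:
        l=np.radians(L)
        if g is None: d=int(name[1:]);g=np.array([-4.5-d*np.sin(l),2.4,118+d*np.cos(l)])
        X=tw(g)-tool(L)[:,2]*.006
        q,e=ik(X,L,[-14,10,120,-8,15]);print(L,name,q,round(e,5))
E
```

```text
-1 [-0.107  0.488  0.663  0.572  0.229  0.464] 0.06558188870214947
[ 0.596 -0.131 -0.792] meas .583 -.179 -.792
30 d120 [ -2.96    8.914 115.805  15.363  26.838] 0.0
30 d60 [ -4.085  16.447 114.293  18.042  20.813] 0.0
30 grasp [ -5.044  23.72  112.114  21.992  15.786] 0.0
30 mid [ -5.458  26.658 110.831  23.718  14.151] 0.0
30 level [ -5.7    29.751 109.98   27.436  12.059] 0.0
32 d120 [ -2.202   8.878 117.683  19.57   23.499] 0.0
32 d60 [ -3.514  16.652 115.93   23.851  17.528] 0.0
32 grasp [ -4.613  24.063 113.508  30.51   12.73 ] 0.0
32 mid [ -5.057  27.046 112.2    33.887  11.154] 0.0
32 level [ -5.317  30.206 111.314  41.047   9.245] 0.0
34 d120 [ -1.377   9.034 119.522  25.46   20.239] 0.0
34 d60 [ -2.904  17.027 117.521  32.596  14.436] 0.0
34 grasp [ -4.16   24.544 114.855  44.334  10.084] 0.0
34 mid [ -4.637  27.572 113.519  51.019   8.718] 0.0
34 level [  -4.915   30.797  112.593 -115.59    -7.336] 0.0
36 d120 [ -0.479   9.402 121.316  33.967  17.196] 0.0
36 d60 [ -2.253  17.585 119.063  46.185  11.806] 0.0
36 grasp [ -3.685  25.174 116.15   66.259   8.378] 0.0
36 mid [ -4.196  28.241 114.782  77.532   7.548] 0.0
36 level [ -4.495  31.529 113.813 -84.384  -7.231] 0.0
38 d120 [  0.5    10.009 123.06   46.413  14.641] 0.0
38 d60 [ -1.558  18.343 120.549  66.455  10.169] 0.0
38 grasp [ -3.187  25.959 117.389 -86.195  -8.35 ] 0.0
38 mid [ -3.736  29.06  115.985 -73.936  -8.327] 0.0
38 level [ -4.056  32.407 114.968 -59.214  -9.096] 0.0
```

```bash
cat > fk2.py <<'E'
from fk import Q,P,Ry,Rz
from h import *
from scipy.optimize import least_squares
def fk(q,p,sg=1):
    a1,d1,L2,L3,e,Lt,ly,l5,xt=p
    R=Rz(q[0]);x=R@[a1,ly,d1]
    R=R@Ry(q[1]);x=x+R@[0,0,L2]
    R=R@Ry(q[2]);x=x+R@[e,0,L3]
    R=R@Rz(sg*q[3]);x=x+R@[0,l5,0];R=R@Ry(q[4]);x=x+R@[xt,0,Lt]
    return x,R
def fit():
    best=None
    for sg in (1,-1):
        f=lambda p:np.concatenate([np.r_[(fk(q,p,sg)[0]-x)]for q,x in zip(Q,P)]+[p*1e-5])
        s=least_squares(f,[0,.15,.45,.45,0,.2,.03,.03,0])
        print(sg,s.x,np.abs(s.fun).max(),fk(Q[4],s.x,sg)[1][:,2],fk(Q[5],s.x,sg)[1][:,2])
        if best is None or s.cost<best[1].cost: best=(sg,s)
    return best
E
python3 - <<'E'
from fk2 import *
print("meas z  .583 -.179 -.792 ; .553 -.182 -.813")
sg,s=fit();p=s.x
def ik(X,L,q0):
    zt=tool(L)[:,2]
    f=lambda q:np.concatenate([(fk(np.r_[q,0],p,sg)[0]-X)*10,(fk(np.r_[q,0],p,sg)[1][:,2]-zt)])
    r_=least_squares(f,q0,x_scale=10);return r_.x,np.abs(r_.fun).max()
for L in (26,30,32,34,36,38):
    for name,g in [("d160",None),("d60",None),("grasp",[-4.5,2.4,118]),("mid",[10,2.4,97]),("level",[19,2.4,72])]:
        l=np.radians(L)
        if g is None: d=int(name[1:]);g=np.array([-4.5-d*np.sin(l),2.4,118+d*np.cos(l)])
        X=tw(g)-tool(L)[:,2]*.006
        q,e=ik(X,L,[-14,10,120,-8,15]);print(L,name,q,round(e,5))
E
```

```text
meas z  .583 -.179 -.792 ; .553 -.182 -.813
1 [0.005 0.26  0.609 0.427 0.109 0.345 0.064 0.005 0.   ] 0.000124117501065113 [ 0.583 -0.179 -0.792] [ 0.553 -0.182 -0.813]
-1 [-0.271  0.304  0.575  0.621  0.045  0.352 -0.147  0.213 -0.081] 0.008149536148582437 [ 0.596 -0.131 -0.792] [ 0.575 -0.096 -0.813]
26 d160 [-15.144   5.784 110.869  -1.196  37.362] 0.0
26 d60 [-15.308  16.917 112.534  -1.574  24.565] 0.0
26 grasp [-15.391  23.897 112.263  -2.015  17.857] 0.0
26 mid [-15.433  26.847 111.367  -2.201  15.803] 0.0
26 level [-15.457  29.897 111.145  -2.621  12.978] 0.0
30 d160 [-15.002   4.391 115.437  -1.787  30.197] 0.0
30 d60 [-15.216  16.525 116.264  -2.673  17.239] 0.0
30 grasp [-15.321  23.898 115.412  -3.978  10.723] 0.0
30 mid [-15.366  26.951 114.491  -4.802   8.596] 0.0
30 level [-15.39   30.14  114.213  -7.118   5.698] 0.0
32 d160 [-14.924   3.862 117.721  -2.232  26.449] 0.0
32 d60 [-15.167  16.494 118.11   -3.727  13.433] 0.0
32 grasp [-15.281  24.037 116.947  -6.551   7.071] 0.0
32 mid [-15.325  27.14  115.99   -9.113   4.94 ] 0.0
32 level [-15.315  30.381 115.583 -21.052   2.191] 0.0
34 d160 [-14.84    3.463 120.006  -2.856  22.572] 0.0
34 d60 [-15.114  16.586 119.937  -5.7     9.535] 0.0
34 grasp [-15.223  24.266 118.4   -14.779   3.458] 0.0
34 mid [-15.179  27.387 117.252 -33.459   1.644] 0.0
34 level [-15.303  30.87  117.525  19.334  -2.529] 0.0
36 d160 [-14.75    3.212 122.291  -3.788  18.553] 0.0
36 d60 [-15.051  16.805 121.717 -10.624   5.585] 0.0
36 grasp [-15.072  24.781 120.487  38.974  -1.615] 0.0
36 mid [-15.248  27.93  119.297  15.837  -3.343] 0.0
36 level [-15.296  31.331 118.878   8.131  -6.263] 0.0
38 d160 [-14.653   3.127 124.574  -5.329  14.378] 0.0
38 d60 [-14.843  17.124 123.256 -36.381   2.031] 0.0
38 grasp [-15.167  25.183 121.731  11.603  -5.004] 0.0
38 mid [-15.229  28.438 120.687   7.759  -7.18 ] 0.0
38 level [-15.265  31.932 120.287   5.318 -10.253] 0.0
```

The model now fits to 0.12 mm. The q5 limit of at least 11.2° allows a lean of about 29.5° at the grasp and 27° at level. Going above 42° would need the wrist flipped. I'll measure the gripper housing width to see whether 27–29° clears the hood.

```bash
python3 - <<'E'
from h import *
sd=optics.camera("side");s=state();R=s["ee_rot"];p=s["eef_pos"]
img=sd["color"].copy()
big=cv2.resize(img[80:230,130:330,::-1],None,fx=4,fy=4,interpolation=cv2.INTER_CUBIC)
g=p+R[:,2]*.006
for al in (54,80,100,120,140,160,180,200,220):
    for e in (-50,-40,0,40,50):
        u=proj(sd,g-R[:,2]*al/1000+R[:,0]*e/1000)[0]
        cv2.circle(big,(int((u[0]-130+.5)*4),int((u[1]-80+.5)*4)),2,(0,255,255) if abs(e)!=40 else (255,0,255),-1)
cv2.imwrite("pics/sd4.png",big)
E
```

```text
(no output)
```

View pics/sd4.png

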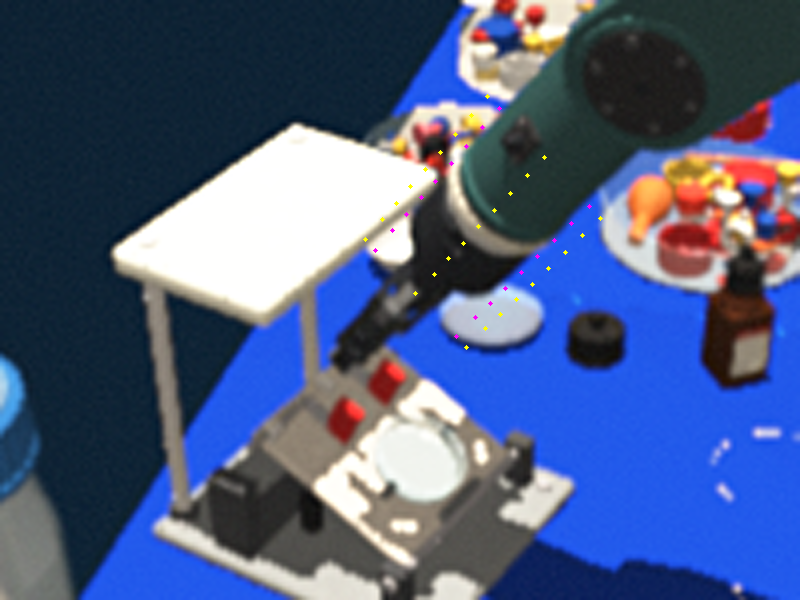

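The housing stays within about 40 mm of the axis from 54 to 200 mm behind the grasp. The hood edge is at least 54 mm from the axis at 27–29° lean, so the unflipped configuration works. First I'll back off to a clean line.

```bash
python3 - <<'E'
from h import *
l=np.radians(29)
for d in (50,0): delta(29,[-4.5-d*np.sin(l),2.4,118+d*np.cos(l)])
E
```

```text
turn [-0.784  6.614 -0.302]
shift units [ 0.856 -0.167  0.651] mm stand [ -7.981  -4.297 -25.65 ]
turn [-0.784  6.614 -0.302]
shift units [ 1.087 -0.14   2.637] mm stand [ 16.259  -4.297 -69.381]
```

```bash
python3 -m creep '[[[0,0,0,0.5,-0.08,0,100],[0,2,0,0.4,-0.08,0.2,100],[-0.4,2.3,-0.15,0,0,0.2,100],[-0.4,2.3,-0.15,0,0,0.2,100],[0,0,0,0,0,0,100]]]'
python3 - <<'E'
from h import *
l=np.radians(29)
rep()
for d in (50,0): delta(29,[-4.5-d*np.sin(l),2.4,118+d*np.cos(l)])
w=optics.camera("wrist");cv2.imwrite("pics/w5.png",w["color"][:,:,::-1])
im=w["color"][100:230,160:350].astype(int)
m=((im[...,0]>60)&(im[...,1]<.45*im[...,0])&(im[...,2]<.45*im[...,0])).astype(np.uint8)
n,L,s,ce=cv2.connectedComponentsWithStats(m);print(s[1:],ce[1:]+[160,100])
s=state();g=s["eef_pos"]+s["ee_rot"][:,2]*.006
for t in (.45,.48):
  for y in (0,2.4,5):
    P=[]
    for yy in (27+y,-27+y): P.append(tw([-85+105*np.cos(t)-26*np.sin(t),yy,45+105*np.sin(t)+26*np.cos(t)]))
    print(t,y,proj(w,np.array(P)).tolist())
E
```

```text
time_s: 6.1
eef_pos: [0.5919, -0.0936, 0.172]
ee_rot: [[-0.84, 0.291, 0.458], [0.255, 0.957, -0.14], [-0.479, -0.001, -0.878]]
force: [0.6, -1.1, 0.7]
gripper_width: 1.002
t 6.1 grasp stand [-29.333   3.479 166.707] tool z [ 0.479 -0.002 -0.878] tool y [ 0.002  1.    -0.001] F stand [ 0.844 -0.873  0.713] w 1.002 q [-15.033  17.26  114.61   -2.828  19.525 -85.703]
turn [-0.098 -0.359 -0.08 ]
shift units [ 0.075 -0.043  0.186] mm stand [ 0.592 -1.079 -4.976]
turn [-0.098 -0.359 -0.08 ]
shift units [ 0.062 -0.039  2.186] mm stand [ 24.833  -1.079 -48.707]
[[ 39  93  22  37 620]
 [126  93  20  37 603]] [[210.442 212.674]
 [294.453 212.423]]
0.45 0 [[288.97069556558944, 216.8466760623167], [205.6969233018221, 216.82554657365918]]
0.45 2.4 [[292.6709152862089, 216.84579213172884], [209.3932910279608, 216.82815160873167]]
0.45 5 [[296.6787801470939, 216.84465923661472], [213.39870074974255, 216.83079903164912]]
0.48 0 [[289.5565636743783, 217.7246184413033], [204.89311507906177, 217.70257460867347]]
0.48 2.4 [[293.3184867050927, 217.7236486780208], [208.65102310553618, 217.7053358398735]]
0.48 5 [[297.39315911896875, 217.72241063425827], [212.7231513633222, 217.70814035869716]]
```

View pics/w5.png

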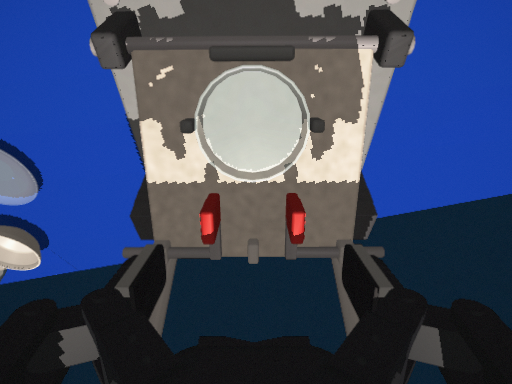

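The tabs are at (210,213) and (294,212), centred between the jaws at about 253. I'll advance straight in.

```bash
python3 -m creep '[[[0,0,0,0.03,0,0.4,100],[0,0,0,0.03,0,0.5,100],[0,0,0,0,0,0.5,100],[0,0,0,0,0,0.4,100],[0,0,0,0,0,0.35,100],[0,0,0,0,0,0,100]]]'
python3 - <<'E'
from h import *
rep();delta(29,[-4.5,3.4,118])
cv2.imwrite("pics/w6.png",optics.camera("wrist")["color"][:,:,::-1])
crop(optics.camera("side"),"sd6",150,80,320,220,4)
E
```

```text
time_s: 6.75
eef_pos: [0.6147, -0.1004, 0.1217]
ee_rot: [[-0.841, 0.29, 0.456], [0.255, 0.957, -0.139], [-0.477, -0.001, -0.879]]
force: [-0.7, 0.1, 1.1]
gripper_width: 0.998
t 6.75 grasp stand [ -5.499   3.563 116.46 ] tool z [ 0.477 -0.002 -0.879] tool y [ 0.001  1.    -0.001] F stand [-0.655 -0.138  1.109] w 0.998 q [-15.117  23.934 114.171  -3.878  13.461 -84.714]
turn [-0.1   -0.524 -0.035]
shift units [-0.064 -0.007 -0.035] mm stand [ 0.999 -0.163  1.54 ]
```

View pics/w6.png

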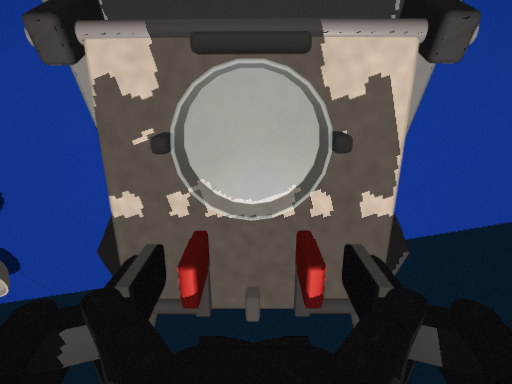

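View pics/sd6.png

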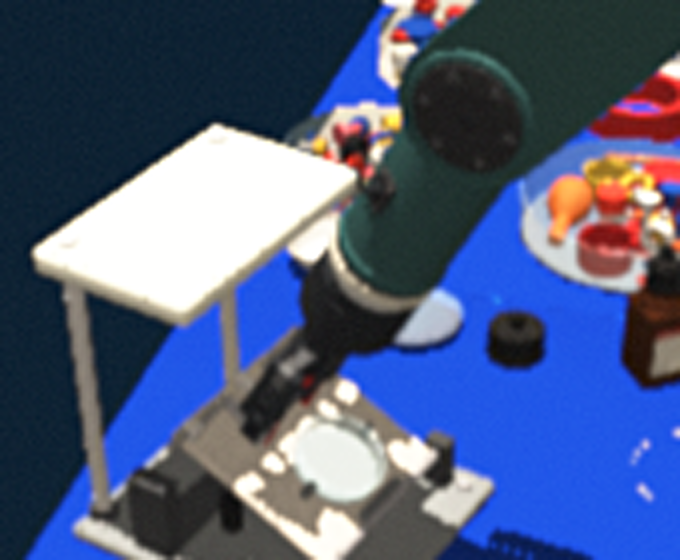

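The fingers straddle both tabs symmetrically: tabs at (194,268) and (310,268), pads at (150,270) and (355,270). I'll close in stages.

```bash
python3 -m creep '[[[0,0,0,0,0,0,75],[0,0,0,0,0,0,65],[0,0,0,0,0,0,55],[0,0,0,0,0,0,48],[0,0,0,0,0,0,43],[0,0,0,0,0,0,40],[0,0,0,0,0,0,38],[0,0,0,0,0,0,38]]]'
python3 - <<'E'
from h import *
rep()
cv2.imwrite("pics/w7.png",optics.camera("wrist")["color"][:,:,::-1])
E
```

```text
time_s: 7.65
eef_pos: [0.6154, -0.1013, 0.1241]
ee_rot: [[-0.84, 0.291, 0.459], [0.254, 0.957, -0.141], [-0.48, -0.002, -0.877]]
force: [-1.2, -6.7, 3.7]
gripper_width: 0.386
t 7.65 grasp stand [ -4.597   2.846 118.867] tool z [ 0.48  -0.002 -0.877] tool y [ 0.002  1.    -0.002] F stand [ 0.834 -6.779  3.707] w 0.386 q [-15.18   23.726 114.137  -3.912  13.489 -84.734]
```

View pics/w7.png

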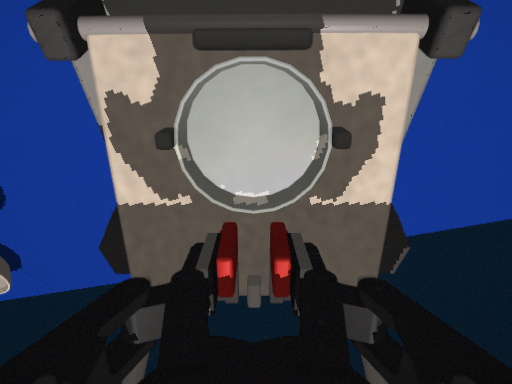

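Both tabs are drawn in against the centre boss at (253,285), and the width is 0.386 with a small lateral force. Now I'll push down along the hinge arc, easing the lean slightly.

```bash
python3 -m creep '[[[0,0.2,0,-0.025,0,0.13,36],[0,0.2,0,-0.025,0,0.13,36],[0,0.2,0,-0.025,0,0.13,36],[0,0.2,0,-0.02,0,0.13,36],[0,0.2,0,-0.01,0,0.13,36],[0,0.2,0,-0.01,0,0.13,36],[0,0.2,0,-0.005,0,0.13,36],[0,0.2,0,-0.005,0,0.13,36],[0,0,0,0,0,0,36]]]'
python3 - <<'E'
from h import *
rep()
cv2.imwrite("pics/w8.png",optics.camera("wrist")["color"][:,:,::-1])
crop(optics.camera("side"),"sd8",150,80,320,220,4)
E
```

```text
time_s: 8.6
eef_pos: [0.6292, -0.1055, 0.1022]
ee_rot: [[-0.853, 0.291, 0.434], [0.258, 0.957, -0.133], [-0.454, -0.002, -0.891]]
force: [-2.5, -4.9, 5.1]
gripper_width: 0.37
t 8.6 grasp stand [ 9.726  2.868 96.86 ] tool z [ 0.454 -0.002 -0.891] tool y [ 0.002  1.    -0.002] F stand [-0.921 -5.439  5.059] w 0.37 q [-15.259  26.796 111.966  -3.374  14.258 -85.322]
```

View pics/w8.png

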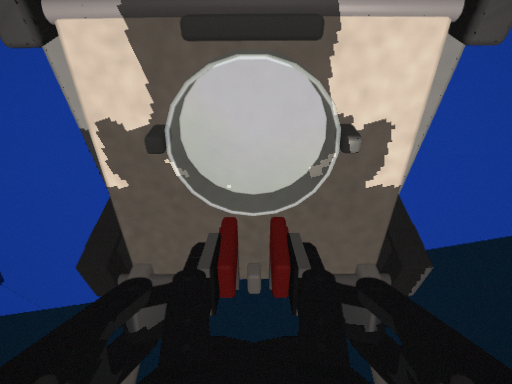

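View pics/sd8.png

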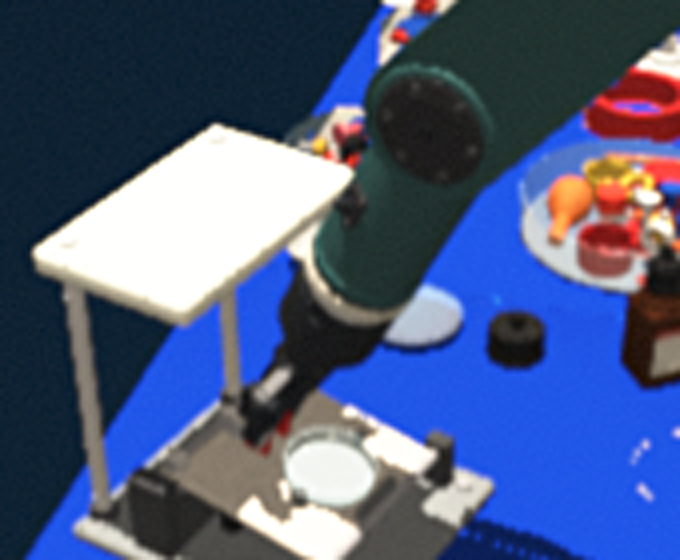

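The plate has followed down to about 0.21 rad with a 5 N reaction. Continuing more slowly.

```bash
python3 -m creep '[[[0,0.1,0,0,0,0.09,36],[0,0.1,0,0,0,0.09,36],[0,0.1,0,0,0,0.09,36],[0,0.1,0,0.005,0,0.09,36],[0,0.1,0,0.005,0,0.09,36],[0,0.1,0,0.01,0,0.09,36],[0,0,0,0,0,0,36]]]'; python3 -c "
from h import *
rep()"
```

```text
time_s: 9.4
eef_pos: [0.6343, -0.107, 0.0899]
ee_rot: [[-0.857, 0.291, 0.425], [0.26, 0.957, -0.131], [-0.445, -0.002, -0.896]]
force: [-2.6, -5.2, 6.5]
gripper_width: 0.367
t 9.4 grasp stand [14.933  2.87  84.54 ] tool z [ 0.445 -0.002 -0.896] tool y [ 0.002  1.    -0.002] F stand [-0.968 -5.764  6.501] w 0.367 q [-15.288  28.341 111.279  -3.307  14.019 -85.395]
```

```bash
for i in 1; do python3 -m creep '[[[0,0,0,0.005,0,0.05,36],[0,0,0,0.005,0,0.05,36],[0,0,0,0.005,0,0.05,36],[0,0,0,0,0,0,36]]]'; done; python3 -c "
from h import *
rep()"
```

```text
time_s: 9.8
eef_pos: [0.6354, -0.1073, 0.0865]
ee_rot: [[-0.857, 0.291, 0.425], [0.26, 0.957, -0.131], [-0.445, -0.002, -0.896]]
force: [-4.1, -5.9, 6.1]
gripper_width: 0.368
t 9.8 grasp stand [16.121  2.88  81.088] tool z [ 0.445 -0.002 -0.896] tool y [ 0.002  1.    -0.002] F stand [-2.239 -6.828  6.134] w 0.368 q [-15.291  28.759 111.248  -3.389  13.632 -85.313]
```

```bash
python3 -m creep '[[[0,0,0,0.004,0,0.04,36],[0,0,0,0.004,0,0.04,36],[0,0,0,0,0,0,36]]]' | grep force;  python3 -m creep '[[[0,0,0,0.004,0,0.04,36],[0,0,0,0.004,0,0.04,36],[0,0,0,0,0,0,36]]]' | grep force; python3 -c "
from h import *
rep()"
```

```text
force: [-4.0, -4.7, 8.1]
force: [-8.6, -3.2, 17.2]
t 10.4 grasp stand [17.048  2.856 78.107] tool z [ 0.445 -0.002 -0.896] tool y [ 0.002  1.    -0.002] F stand [-7.298 -5.511 17.243] w 0.371 q [-15.295  29.116 111.243  -3.484  13.267 -85.223]
```

The force rose from 7 to 17 N at an estimated tilt of about 0.02, which suggests it has seated. I'll look before releasing.

```bash
python3 - <<'E'
from h import *
cv2.imwrite("pics/w9.png",optics.camera("wrist")["color"][:,:,::-1])
crop(optics.camera("side"),"sd9",160,130,280,230,6)
crop(optics.camera("scene"),"sc9",250,160,380,270,6)
E
```

```text
(no output)
```

View pics/w9.png

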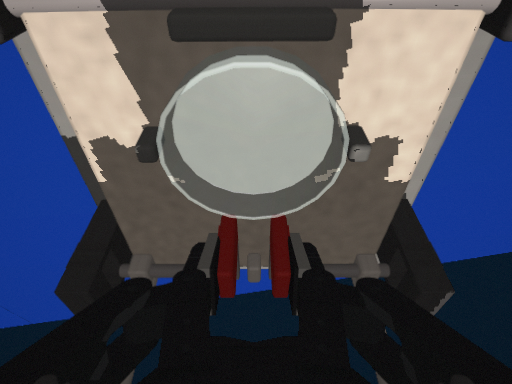

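View pics/sd9.png

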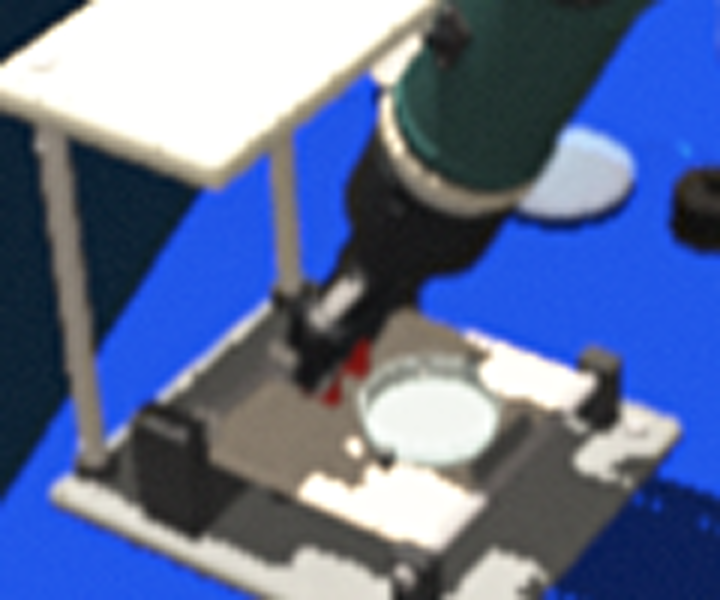

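View pics/sc9.png

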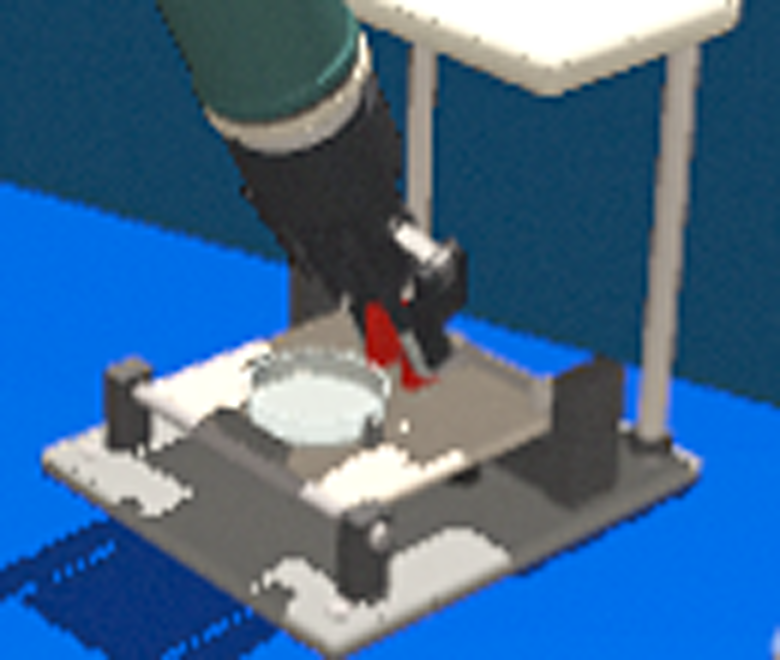

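The plate is level on its rests, between the posts and clear of the tops. I'll open in small steps, pushing slightly forward to offset the pad swing-back.

```bash
python3 -m creep '[[[0,0,0,0,0,0.01,40],[0,0,0,0,0,0.015,43],[0,0,0,0,0,0,43]]]' | egrep 'force|wid';  python3 -m creep '[[[0,0,0,0,0,0.015,46],[0,0,0,0,0,0.015,49],[0,0,0,0,0,0,49]]]' | egrep 'force|wid'; python3 -c "
from h import *
rep()"
```

```text
force: [-3.7, -1.4, 7.0]
gripper_width: 0.428
force: [-2.6, 0.2, 4.5]
gripper_width: 0.489
t 11.15 grasp stand [18.047  3.577 76.066] tool z [ 0.445 -0.002 -0.896] tool y [ 0.001  1.    -0.001] F stand [-2.576 -0.583  4.491] w 0.489 q [-15.242  29.382 111.168  -3.462  13.084 -85.193]
```

```bash
python3 - <<'E'
from h import *
cv2.imwrite("pics/w10.png",optics.camera("wrist")["color"][:,:,::-1])
E
```

```text
(no output)
```

View pics/w10.png

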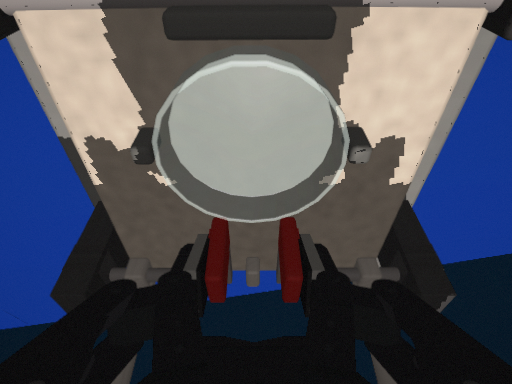

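The bolts are partly out, with tips at (110,273) and (400,273), and the plate is still level. I'll restore a little push and continue.

```bash
python3 -m creep '[[[0,0,0,0,0,0.03,51],[0,0,0,0,0,0.02,54],[0,0,0,0,0,0,54]]]' | egrep 'force|wid';  python3 -m creep '[[[0,0,0,0,0,0.01,58],[0,0,0,0,0,0.01,62],[0,0,0,0,0,0,62]]]' | egrep 'force|wid'; python3 - <<'E'
from h import *
rep()
cv2.imwrite("pics/w11.png",optics.camera("wrist")["color"][:,:,::-1])
E
```

```text
force: [-1.9, -0.7, 4.7]
gripper_width: 0.538
force: [-0.6, 1.0, 5.0]
gripper_width: 0.62
t 11.8 grasp stand [18.947  3.569 74.18 ] tool z [ 0.444 -0.002 -0.896] tool y [ 0.001  1.    -0.001] F stand [-0.829  0.782  5.002] w 0.62 q [-15.246  29.623 111.106  -3.5    12.919 -85.158]
```

View pics/w11.png

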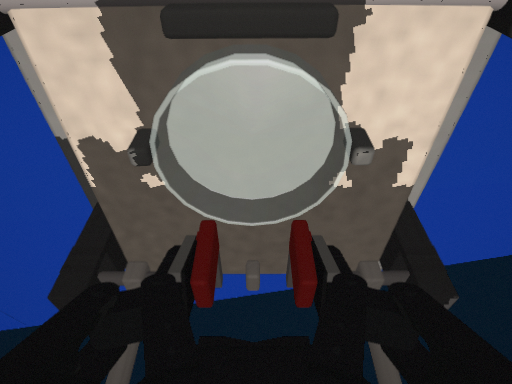

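```bash
python3 -m creep '[[[0,0,0,0,0,0.01,66],[0,0,0,0,0,0.01,70],[0,0,0,0,0,0,74],[0,0,0,0,0,0,78],[0,0,0,0,0,0,78]]]' | egrep 'force|wid'; python3 - <<'E'
from h import *
rep()
cv2.imwrite("pics/w12.png",optics.camera("wrist")["color"][:,:,::-1])
crop(optics.camera("scene"),"sc12",250,160,380,270,6)
crop(optics.camera("side"),"sd12",160,130,280,230,6)
E
```

```text
force: [-0.2, 0.7, 0.2]
gripper_width: 0.779
t 12.35 grasp stand [18.881  3.572 73.38 ] tool z [ 0.444 -0.002 -0.896] tool y [ 0.001  1.    -0.001] F stand [-0.396  0.606  0.164] w 0.779 q [-15.246  29.703 111.104  -3.503  12.886 -85.15 ]
```

View pics/w12.png

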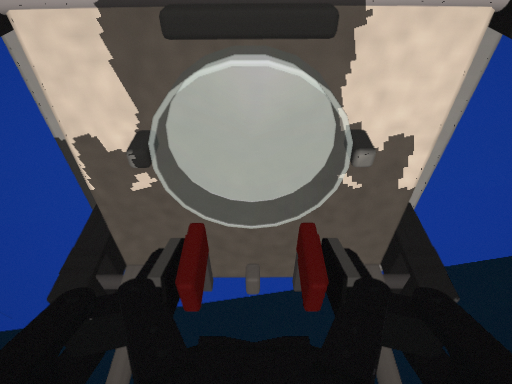

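View pics/sc12.png

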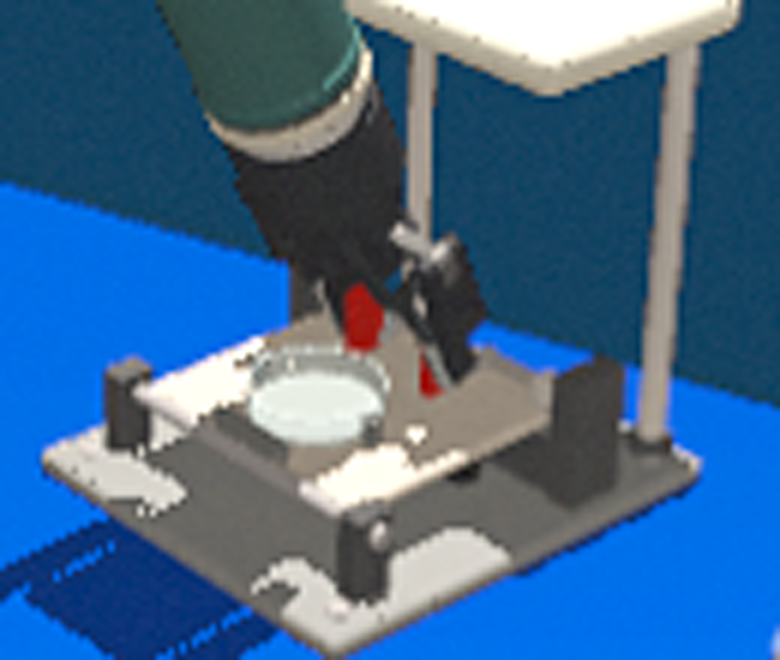

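The plate stays level with zero tool force and the tabs sprung out, at (192,265) and (312,265). I'll open fully and retract along the tool axis.

```bash
python3 -m creep '[[[0,0,0,0,0,0,90],[0,0,0,0,0,0,100],[0,0,0,0,0,-0.2,100],[0,0,0,0,0,-0.5,100],[0,0,0,0,0,-0.7,100],[0,0,0,0,0,-0.8,100],[0,0,0,0,0,-0.8,100],[0,0,0,0,0,-0.8,100],[0,0,0,0.2,0,-0.6,100],[0,0,0,0.2,0,0,100]]]' | egrep 'force|wid'; python3 - <<'E'
from h import *
rep()
w=optics.camera("wrist");cv2.imwrite("pics/w13.png",w["color"][:,:,::-1])
crop(optics.camera("scene"),"sc13",250,160,380,270,6)
crop(optics.camera("side"),"sd13",160,130,280,230,6)
E
```

```text
force: [0.6, -0.1, -0.1]
gripper_width: 1.002
t 13.5 grasp stand [-38.585   3.859 170.589] tool z [ 0.448 -0.001 -0.894] tool y [ 0.001  1.    -0.001] F stand [ 0.61   0.129 -0.139] w 1.002 q [-15.005  16.426 113.841  -2.25   23.138 -86.291]
```

View pics/w13.png

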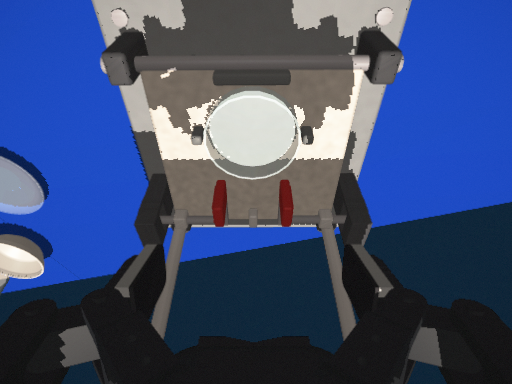

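View pics/sd13.png

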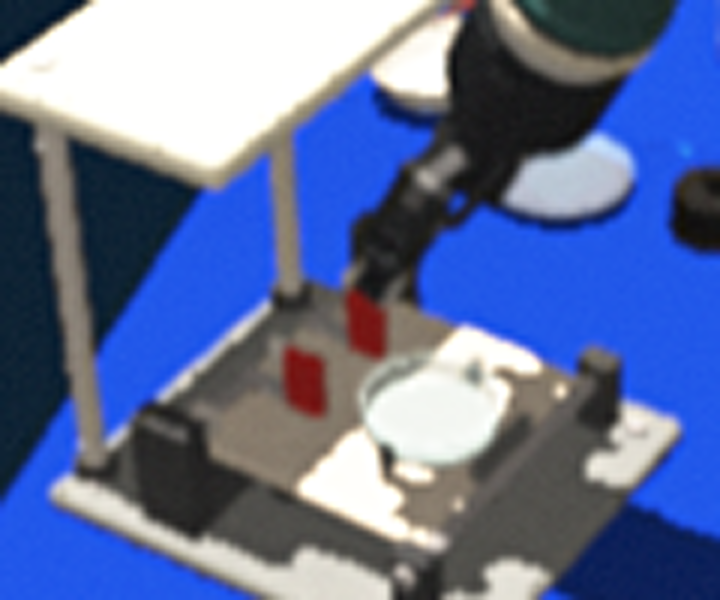

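View pics/sc13.png

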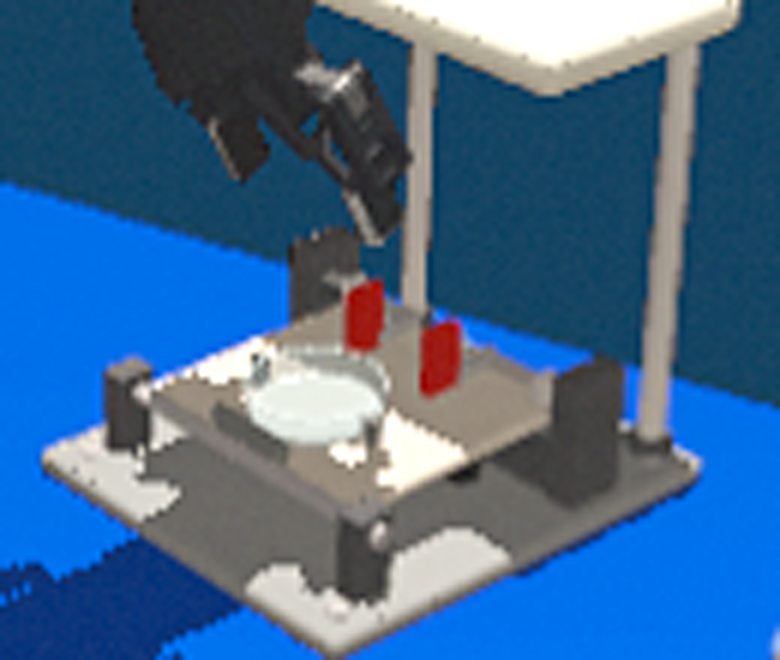

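The plate sits level with the gripper clear, and the bolt ends enter the posts at (165,217) and (345,217) in the wrist view. I'll measure the tab spacing and tilt.

```bash
python3 - <<'E'
from h import *
def reds(c,b):
    x0,y0,x1,y1=b;im=c["color"][y0:y1,x0:x1].astype(int)
    m=((im[...,0]>60)&(im[...,1]<.45*im[...,0])&(im[...,2]<.45*im[...,0])).astype(np.uint8)
    n,l,s,ce=cv2.connectedComponentsWithStats(m)
    return sorted([tuple(ce[i]+[x0,y0]) for i in range(1,n) if s[i][4]>20])
w,sc,sd=[optics.camera(n) for n in("wrist","scene","side")]
W=reds(w,(190,160,320,240));A=reds(sc,(300,195,335,235));B=reds(sd,(200,170,235,205));print(W,A,B)
X=[tri([(w,W[1-i]),(sc,A[i]),(sd,B[i])]) for i in range(2)]
for x,e in X: print(tst(x),np.array(e)*1000)
Y=[tri([(sc,A[i]),(sd,B[i])]) for i in range(2)]
for x,e in Y: print(tst(x),np.array(e)*1000)
for t in (-.04,0,.04,.2): 
  print(t,[-85+105*np.cos(t)-26*np.sin(t),45+105*np.sin(t)+26*np.cos(t)])
for n,c,uv in [("amber",sc,(357,322)),("knob",sc,(377,292))]: print(n,onz(c,uv,0))
cv2.imwrite("pics/sd14.png",sd["color"][:,:,::-1])
E
```

```text
[(np.float64(219.28465804066542), np.float64(206.68022181146026)), (np.float64(285.9172932330827), np.float64(206.3251879699248))] [(np.float64(310.49152542372883), np.float64(212.1186440677966)), (np.float64(322.70588235294116), np.float64(219.44117647058823))] [(np.float64(210.48214285714286), np.float64(193.16071428571428)), (np.float64(220.4313725490196), np.float64(183.54901960784315))]
[18.99  29.455 73.955] [1.468 1.796 0.902]
[ 19.415 -24.593  73.064] [0.666 0.558 0.777]
[19.314 28.477 74.095] [1.131 1.131]
[ 19.356 -25.13   73.134] [0.527 0.527]
-0.04 [np.float64(20.955733888255164), np.float64(66.78032268358885)]
0 [np.float64(20.0), np.float64(71.0)]
0.04 [np.float64(18.876288510550186), np.float64(75.17808286278202)]
0.2 [np.float64(12.741588072658779), np.float64(91.34201075735372)]
amber [ 0.367 -0.374  0.   ]
knob [ 0.495 -0.369  0.   ]
```

View pics/sd14.png

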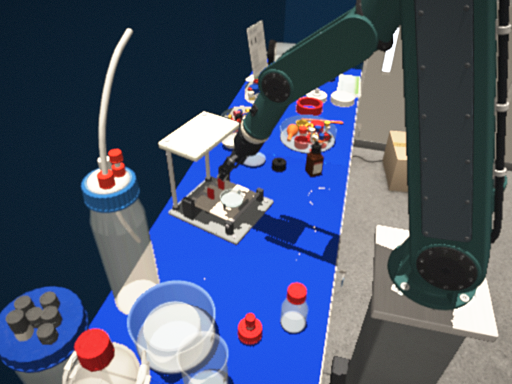

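The tab centres are 54 mm apart, which means the bolts are fully out. The tabs stand at z≈73.5, which gives a tilt of about +0.025 rad. The bottles and knob are unmoved and the tool is free, so I'm handing in.

```bash
python3 -c "
from h import *
print(r.hand_in())"
```

```text
the job is handed in; nothing more can be done
None
```

I pinched the two red tabs in and pushed the plate down along its hinge arc. It seated where the downward force rose from about 7 N to 17 N. I then opened the gripper in small steps while pushing lightly, retracted, and handed the job in. The hand-in reports no verdict; the last clock reading before it was about 13.5 s.

**Last checks**
- **Bolts:** the tab centres are 54 mm apart, which is the fully sprung-out spacing. The bolt ends line up with the posts in the wrist view, but the recesses themselves can't be seen. The sign that they engaged is that the plate stayed level with nothing holding it.
- **Plate:** the tabs measured about 73.5 mm above the worktop, a tilt of about +0.025 rad. The two tabs differ by about 1 mm, within camera accuracy.
- **Robot:** the gripper is about 110 mm clear of the tabs, and the force reading is about zero.
- **Bottles and knob:** by eye, the last side picture shows them all still standing and looking unmoved. I did not measure their final positions.

**What went wrong or differed**
- **First approach:** at a 38° lean, joint 5 ran to its lower limit, so the tool lagged and came up close under the hood edge. I saw no sign of contact and backed off.
- **Lean angle:** I did the job at about 29° easing to 26°, slightly under the suggested 30–45°. I had measured about 10 mm of clearance to the hood first.

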